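# Clear a spent core slice into the covered waste bin

### The job

The waste bin at the far edge of the bench is shut by a red plate that turns with the white ball knob on its pivot. Turn the knob to swing the plate fully aside, slide the spent asphalt core slice along the bench (do not lift it) and push it off the edge so that it drops into the bin, then turn the knob back until the plate covers the bin completely again. Move the plate only by its knob, and leave the tin, the beaker and the spatula where they are.

Things in the scene. Friction and masses are not known exactly. Their poses are not given: they have to be found in the camera images.
- bin: Grey waste bin on a stand, fixed against the far edge of the black bench (top z = 0, 35 mm thick, edge a straight line along y). Origin: on the edge line, at bench-top height, at the middle in y of the mouth; axes as the world's. From it the inside spans 0 to 198 mm in x (4 mm walls), -100 to 100 mm in y; rim 40 mm and floor 195 mm below the bench top.
- knob (a joint): Angle (rad) of the ball knob and red plate, turning as one about a vertical axis. 0: the plate covers the mouth (stop). It grows as the knob is turned clockwise seen from above, to 1.45 (stop), the plate then out over +x, clear of the mouth. It stays where left; turning takes about 0.1 N m. It may start up to 0.3 ajar.
- knob_ball (a point): Centre of the ball knob, on the turning axis: a smooth white ball 50 mm across on a vertical 14 mm steel stem, beside the bin just beyond the bench edge, at x +40, y -135 mm from the bin's origin and 48 mm above the bench top. Fingers slip off unless they close across its widest part, level with this point.
- plate_mid (a point): Middle of the top of the red cover plate, 190 x 210 x 6 mm, 30 mm below the bench top; it moves round with the knob. With the knob at 0 the plate extends from the turning axis 29 to 239 mm in +y and -36 to +154 mm in x.
- slice: Spent asphalt core slice: a grey stone-speckled disc, 100 mm in diameter, 28 mm thick, lying flat on the bench between the robot and the bin, about 0.32 to 0.63 kg. Too wide for the gripper. Origin: centre of its underside. It slides on the bench and tips over the edge once its centre is past it.
- tin: Empty open aluminium sample tin, 75 mm in diameter, 50 mm high, on the bench to the -y side. Leave alone. Origin: centre of its underside.
- beaker: Empty glass beaker, 72 mm in diameter, 95 mm high, on the bench to the +y side. Leave alone. Origin: centre of its underside.
- spatula: Spatula 190 mm long lying on the bench beyond the beaker on the +y side. Leave alone. Lies along its x axis, handle to -x.
Things that resemble listed ones, but are neither listed nor needed, are in the scene too. Several things have the shape of the slice; the one meant has the colours described above.

How it is judged:
By the outcome, as a careful person would: the job done as asked, in the order asked, and still so for the second after the job is handed in, with the robot touching nothing.
It also fails if it takes over 62 s, if anything falls off the work surface, if the arm or the gripper's body presses on something with over 40 N, if the wrist force passes 120 N, or if a joint passes its speed limit or range.

### The arm

A 6-joint arm with a two-finger parallel gripper is mounted at the origin on the work surface. World frame = base frame: x ahead of the robot, y to its left, z up, the work surface at z = 0. Lengths are in m, angles in rad, forces in N, time in s.
With the tool pointing down it reaches from about 0.25 to 0.775 m from the base axis. Payload 4 kg.
Tool frame: the origin (TCP) lies midway between the tips of the shut fingers; the grasp point (between the pads) lies 19 mm behind it; z points along the fingers, y is the line along which they close (so a half turn about z gives the same grasp; the last joint's range is limited). The gripper opens to 94 mm and grips with 3 to 60 N. Pads are 16 mm wide; open, the fingers measure 119 mm over their backs; the gripper's body (75 mm by 177 mm) begins 78 mm behind the grasp point.
Start: joints at [-1.319, 0.087, 1.371, -0, 1.684, -0.103], TCP at [0.191, -0.516, 0.206] pointing down, gripper open.
Joint ranges: [-3.1, 3.1], [-0.76, 2.03], [0.27, 2.55], [-1.08, 4.22], [0.17, 2.65], [-2.57, 2.57]. Speed limits (rad/s): [2.79, 2.79, 3.14, 3.14, 3.14, 3.14].

### API

Orientations are given as [roll, pitch, yaw] about the fixed x, y, z axes, in that order (R = Rz(yaw) Ry(pitch) Rx(roll)).
In Python, from bench import robot gives the robot as it stands.
- The arm moves only by the tool servo_tool, never from a script. Its argument "moves" is a list of rows, each a list of 5 numbers: the shift along the tool's x, y, z in units of 25 mm (1.0 is 25 mm), then the turn about the tool's z in units of 6 degrees (1.0 is 6 degrees), then the closure, from 0 (fully open) to 1 (shut). In form: [[dx, dy, dz, yaw, gripper], ...]. A call has 1 to 10 rows; each row is the pose to reach, as a shift and turn from the pose commanded when the call began, along the tool's axes at that moment; what a row does not reach only later rows make up. A row lasts 1/12 s, in which the tool goes at most 41.7 mm and 7.16 degrees, less where a joint would pass 70% of its speed; a pose out of reach is approached as far as the arm can. A call with a gripper value outside its range is refused whole. The fingers move at their own pace and stop on an object; the grip force is fixed at half the most. Time passes only in rows, so rows that repeat a pose let the fingers close. It gives the time, the measured TCP pose, the force, the opening and the grip force at its end, in the units of the state.
- robot.get_obs(): the state, without advancing time (a new reading comes with each control period).
- robot.snapshot(name): name is "scene" or "top" or "wrist"; returns a dict with "image" (480x640x3 uint8, blue, green, red), "fx", "fy", "cx", "cy" (pixels), "eye" and "orientation" of the camera in the world; the wrist camera has in their place "T_tool_cam" (4x4, takes a point from camera to tool coordinates, whose origin is the TCP and whose axes are the flange's). Camera axes: x right, y down, z forward; pixel columns grow to the right and rows downward; lengths in m; the calibration is good to about 2 mm. A picture is of the moment at which its call begins: read the wrist's pose just before it. There is no depth.
- robot.close_job(): hands the job in; it is judged then, once.
The state is a dict: "time": time; "joint_positions": joint angles; "qvel": joint speeds; "joint_torque": joint torques, N m; "tool_pos": TCP position; "ee_rot": TCP orientation; "wrist_force": force on the tool from outside, world axes, zero at the start; "wrist_torque": the same for the moment, N m; "width": finger opening in m; "finger_force": force on a finger pad.
Only numpy, scipy, OpenCV 4.12 (cv2) and the standard library are available. Lean on these libraries where they do the work, as an engineer would, in place of code of your own. Each camera call takes 0.05 s, during which the arm holds its last target. There are 200 camera calls.

## Working session

There is one attempt and no reset: what is moved stays moved. The work goes in short steps, Python scripts to look and compute and a tool call to move; the robot and the scene stay as the last step left them, time stands still between calls to the robot, and variables do not carry over. Pictures are saved under pics/ and viewed, at most 10 in all, crops included, and the job is handed in when it is done.

Besides the shell and the picture viewer there is one more tool, called after ">>>" as name([rows], argument=value, ...), one row to a line, values as JSON. servo_tool: Moves the arm, as the interface text tells. Its arguments: {"type":"object","properties":{"moves":{"type":"array"}},"required":["moves"]}

```bash
mkdir -p pics; ls; cat > h.py <<'E'
import numpy as np, cv2
from scipy.spatial.transform import Rotation as R
from bench import robot
def cam(name):
    o=robot.get_obs(); s=robot.snapshot(name)
    if name=="wrist":
        T=np.array(s["T_tool_cam"]); Rt=R.from_euler('xyz',o["ee_rot"]).as_matrix()
        s["Rw"]=Rt@T[:3,:3]; s["ew"]=np.array(o["tool_pos"])+Rt@T[:3,3]
    else:
        q=np.array(s["orientation"]); s["ew"]=np.array(s["eye"])
        s["Rw"]=q if q.shape==(3,3) else (R.from_euler('xyz',q).as_matrix() if q.size==3 else R.from_quat(q).as_matrix())
    return s
def ray(s,u,v,z):
    d=s["Rw"]@np.array([(u-s["cx"])/s["fx"],(v-s["cy"])/s["fy"],1]); e=s["ew"]
    return e+d*(z-e[2])/d[2]
def proj(s,p):
    c=s["Rw"].T@(np.array(p)-s["ew"]); return np.array([s["fx"]*c[0]/c[2]+s["cx"],s["fy"]*c[1]/c[2]+s["cy"]])
E
python3 - <<'E'
from h import *
for n in("scene","top"):
    s=cam(n); cv2.imwrite(f"pics/{n}0.png",s["image"]); print(n,s["eye"],s["orientation"],s["fx"],s["cx"],s["cy"]); print(s["Rw"].round(2))
o=robot.get_obs();print(o)
E
```

```text
pics
scene [ 1.06749404 -0.51230495  1.21004511] [-2.51779833  0.01725072  0.69834255] 595.3368071967142 320.15522502309193 237.02605867882818
[[ 0.77  0.51 -0.39]
 [ 0.64 -0.63  0.44]
 [-0.02 -0.58 -0.81]]
top [0.30861565 0.08981076 1.06472559] [-2.93890435e+00  3.00745808e-04 -1.57496545e+00] 533.3593697543716 322.9968691081578 237.3149025660029
[[-0.   -0.98  0.2 ]
 [-1.    0.   -0.  ]
 [-0.   -0.2  -0.98]]
{'time': 0.1, 'joint_positions': array([-1.31910016e+00,  8.78926444e-02,  1.37209600e+00,  2.02915129e-05,
        1.68359195e+00, -1.03088589e-01]), 'qvel': array([-0.00107822,  0.00014517, -0.00314296, -0.00105748, -0.00119777,
       -0.00070751]), 'joint_torque': array([ 3.30230199e-03, -3.41252625e+01, -3.03301728e+01,  7.21946592e-02,
        3.03914328e-02, -8.91261379e-05]), 'tool_pos': array([ 0.19094915, -0.51526626,  0.20441852]), 'ee_rot': array([-3.13961734e+00, -2.24631252e-04,  3.54786798e-01]), 'wrist_force': array([-0.01469982, -0.05124522,  0.95656879]), 'wrist_torque': array([-0.01733421, -0.02417178, -0.00991664]), 'finger_force': 0.0, 'width': 0.09418232065382999}
```

View pics/top0.png

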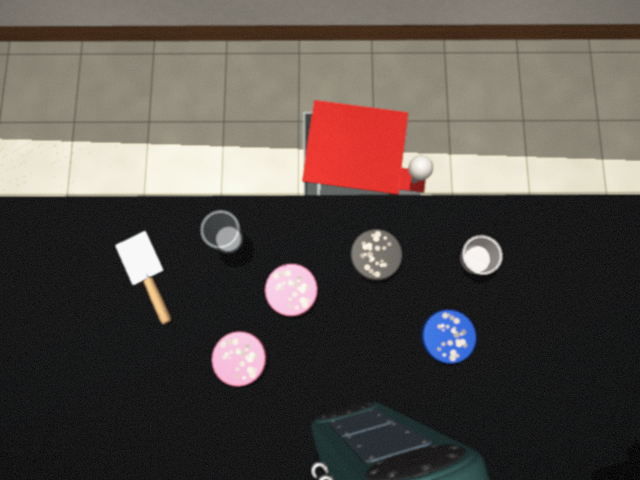

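View pics/scene0.png

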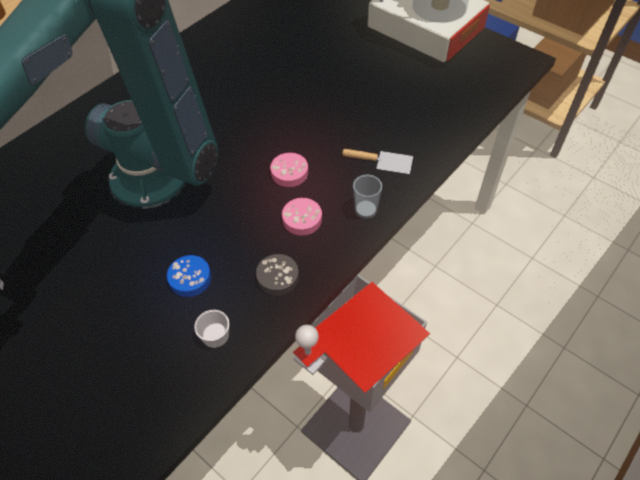

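The top view shows the ball knob at (421,168), the plate slightly ajar with its centre near (356,147), and the bench edge at row ~196. Things shaped like the slice: grey speckled (376,255), pink (291,290), pink (239,359) and blue (449,337). I choose the grey one, and the crop will check it. The tin is at (481,256), the beaker at (222,232) and the spatula at (143,270). The scene view agrees, with the grey slice at (278,273) and the ball at (307,337).

```bash
python3 - <<'E'
from h import *
t=cam("top"); sc=cam("scene")
def tri(a,b):
    A=[];B=[]
    for s,(u,v) in((t,a),(sc,b)):
        d=s["Rw"]@np.array([(u-s["cx"])/s["fx"],(v-s["cy"])/s["fy"],1]);d/=np.linalg.norm(d);P=np.eye(3)-np.outer(d,d);A.append(P);B.append(P@s["ew"])
    return np.linalg.lstsq(np.vstack(A),np.hstack(B),rcond=None)[0]
def blob(mask,box):
    m=np.zeros_like(mask);x0,y0,x1,y1=box;m[y0:y1,x0:x1]=mask[y0:y1,x0:x1]
    m=cv2.morphologyEx(m,cv2.MORPH_CLOSE,np.ones((7,7),np.uint8))
    c=max(cv2.findContours(m,0,1)[0],key=cv2.contourArea);return c
im=t["image"];hsv=cv2.cvtColor(im,cv2.COLOR_BGR2HSV);mx=im.max(2)
# edge
es=[]
for u in list(range(30,180,10))+list(range(460,620,10)):
    col=mx[170:230,u].astype(int);v=170+np.argmin(np.diff(col))+1;es.append(ray(t,u,v-.0,0))
es=np.array(es);print("edge fit",np.polyfit(es[:,1],es[:,0],1),es[:,0].std())
for n,box in dict(slice=(340,222,412,288),tin=(455,230,508,280),beaker=(195,205,248,256),pink1=(260,258,322,322),blue=(418,305,482,368)).items():
    c=blob((mx>38).astype(np.uint8)*255,box);e=cv2.fitEllipse(cv2.convexHull(c));
    z=dict(slice=.028,tin=.05,beaker=.095).get(n,.028)
    p=ray(t,*e[0],z);print(n,np.round(e[0],1),np.round(e[1],1),p.round(4), 'diam',np.array(e[1])*np.linalg.norm(p-t["ew"])/t["fx"], cv2.boundingRect(c))
w=((hsv[...,1]<40)&(hsv[...,2]>120)).astype(np.uint8)*255
# ball by hough in both
bs=[]
for s,(x0,y0,x1,y1) in((t,(395,140,450,195)),(sc,(280,310,335,362))):
    g=cv2.resize(cv2.cvtColor(s["image"][y0:y1,x0:x1],6),None,fx=4,fy=4,interpolation=2)
    h=cv2.HoughCircles(g,3,1,200,param1=120,param2=15,minRadius=35,maxRadius=70)[0,0]/4 if False else cv2.HoughCircles(g,cv2.HOUGH_GRADIENT,1,200,param1=100,param2=15,minRadius=36,maxRadius=70)[0,0]/4
    bs.append((h[0]+x0,h[1]+y0));print("ball",bs[-1],h[2])
p=tri(*bs);print("ball3d",p,"top@48",ray(t,*bs[0],.048))
red=((hsv[...,1]>150)&(hsv[...,2]>90)&((hsv[...,0]<8)|(hsv[...,0]>172))).astype(np.uint8)*255
red[:, 401:]=0 if False else red[:,401:]
m=cv2.morphologyEx(red,cv2.MORPH_OPEN,np.ones((35,35),np.uint8))
c=max(cv2.findContours(m,0,1)[0],key=cv2.contourArea);b=cv2.boxPoints(cv2.minAreaRect(c))
q=np.array([ray(t,*x,-.03) for x in b]);print("plate",b.round(0).tolist(),q.round(3),q.mean(0).round(3))
crop=cv2.resize(im[130:300,330:510],None,fx=3,fy=3);cv2.imwrite("pics/crop.png",crop)
E
```

```text
edge fit [4.51431150e-04 6.15347522e-01] 0.0007856567757463943
slice [376.  253.9] [51.7 52.8] [ 0.4878 -0.0151  0.028 ] diam [0.10240607 0.10462656] (350, 228, 53, 53)
tin [481.1 254.8] [42.1 44.4] [ 0.4815 -0.2156  0.05  ] diam [0.08465133 0.08928039] (459, 234, 45, 42)
beaker [221.3 230.7] [41.1 46.6] [0.5212 0.2784 0.095 ] diam [0.07793653 0.08834331] (199, 209, 44, 44)
pink1 [290.6 289.4] [54.8 55.1] [0.4186 0.1526 0.028 ] diam [0.10725215 0.10794547] (263, 262, 56, 55)
blue [448.6 336.1] [55.4 57.9] [ 0.3279 -0.1501  0.028 ] diam [0.11047726 0.11562215] (420, 308, 58, 57)Traceback (most recent call last):
  File "<stdin>", line 27, in <module>
TypeError: 'NoneType' object is not subscriptable
```

```bash
python3 - <<'E'
from h import *
t=cam("top"); sc=cam("scene")
cs=[]
for s,n in((t,(421,168)),(sc,(307,337))):
    hsv=cv2.cvtColor(s["image"],cv2.COLOR_BGR2HSV)
    u,v=n;w=((hsv[...,1]<45)&(hsv[...,2]>105)).astype(np.uint8)*255
    m=np.zeros_like(w);m[v-20:v+20,u-20:u+20]=w[v-20:v+20,u-20:u+20]
    c=max(cv2.findContours(cv2.morphologyEx(m,2,np.ones((5,5))),0,1)[0],key=cv2.contourArea)
    (x,y),r=cv2.minEnclosingCircle(c);cs.append((x,y));p=ray(s,x,y,.048);print("ball",x,y,r,p.round(4),r*np.linalg.norm(p-s["ew"])/s["fx"])
im=t["image"];hsv=cv2.cvtColor(im,cv2.COLOR_BGR2HSV)
red=((hsv[...,1]>150)&(hsv[...,2]>90)&((hsv[...,0]<8)|(hsv[...,0]>172))).astype(np.uint8)*255
m=cv2.morphologyEx(red,2,np.ones((35,35),np.uint8))
c=max(cv2.findContours(m,0,1)[0],key=cv2.contourArea);b=cv2.boxPoints(cv2.minAreaRect(c))
q=np.array([ray(t,*x,-.03) for x in b]);print("plate",b.round(0).tolist(),q.round(3).tolist(),q.mean(0).round(3))
g=im[95:290,300:500];cv2.imwrite("pics/crop.png",cv2.resize(g,None,fx=3,fy=3))
E
```

```text
ball 423.0 167.5 25.869966506958008 [ 0.6592 -0.1113  0.048 ] 0.05306974929928452
ball 304.9463195800781 334.8993225097656 12.761697769165039 [ 0.6559 -0.1041  0.048 ] 0.027837631403745167
plate [[303.0, 184.0], [310.0, 101.0], [406.0, 109.0], [400.0, 192.0]] [[0.65, 0.13, -0.03], [0.84, 0.116, -0.03], [0.821, -0.096, -0.03], [0.632, -0.075, -0.03]] [ 0.736  0.019 -0.03 ]
```

View pics/crop.png

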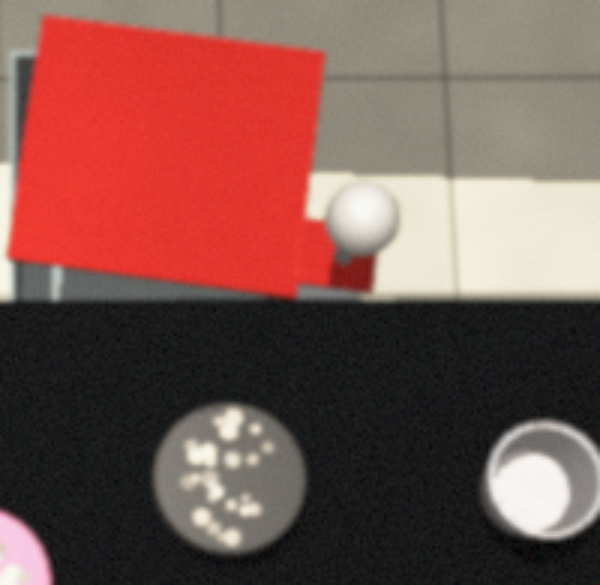

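The crop confirms the grey speckled disc. The ball is at crop (362,218), which is image pixel (421,168).

Measured positions, each consistent with the sizes given:

| Thing | Position (m) |
|---|---|
| Bench edge | x ≈ 0.615 |
| Ball | ≈ (0.6555, -0.106, 0.048), so edge +40 mm holds |
| Bin middle | y ≈ 0.029 |
| Slice | ≈ (0.488, -0.015) |

The plate is about 0.16 rad ajar. Moving above the ball now.

>>> servo_tool([
  [23.1, -8.9, 0, -4.7, 0],
  [23.1, -8.9, 0, -4.7, 0],
  [23.1, -8.9, 0, -4.7, 0],
  [23.1, -8.9, 0, -4.7, 0],
  [23.1, -8.9, 0, -4.7, 0],
  [23.1, -8.9, 0, -4.7, 0],
  [23.1, -8.9, 0, -4.7, 0],
  [23.1, -8.9, 0, -4.7, 0],
  [23.1, -8.9, 0, -4.7, 0],
  [23.1, -8.9, 0, -4.7, 0],
])

```text
time: 1.13
tool_pos: [0.5049, -0.2385, 0.2056]
ee_rot: [3.141, 0.0, 0.847]
wrist_force: [0.1, -1.0, -0.7]
width: 0.0939
finger_force: 0.0
```

>>> servo_tool([
  [8, 1, 0, 0, 0],
  [8, 1, 0, 0, 0],
  [8, 1, 0, 0, 0],
  [8, 1, 0, 0, 0],
  [8, 1, 0, 0, 0],
  [8, 1, 0, 0, 0],
  [8, 1, 2, 0, 0],
  [8, 1, 2, 0, 0],
  [8, 1, 2, 0, 0],
])

```text
time: 1.88
tool_pos: [0.6518, -0.1066, 0.1503]
ee_rot: [-3.133, 0.005, 0.847]
wrist_force: [-0.9, 0.6, -0.2]
width: 0.0939
finger_force: 0.0
```

```bash
python3 - <<'E'
from h import *
o=robot.get_obs();print(o["tool_pos"],o["ee_rot"],o["joint_positions"])
s=cam("wrist");t=cam("top");sc=cam("scene")
print(proj(s,[.6555,-.106,.048]),s["ew"],s["fx"],proj(t,[.6555,-.106,.048]),proj(sc,[.6555,-.106,.048]))
cv2.imwrite("pics/w1.png",s["image"])
E
```

```text
[ 0.65183182 -0.10656923  0.15030152] [-3.13265134  0.00499735  0.84676814] [-2.47676201e-01  3.57147750e-01  1.15721465e+00 -3.41680169e-04
  1.63746762e+00  4.76353314e-01]
[322.29678657 237.8469628 ] [ 0.7070716  -0.04749146  0.3280852 ] 341.4234484515449 [420.41074119 169.29860576] [304.22307441 335.43242704]
```

View pics/w1.png

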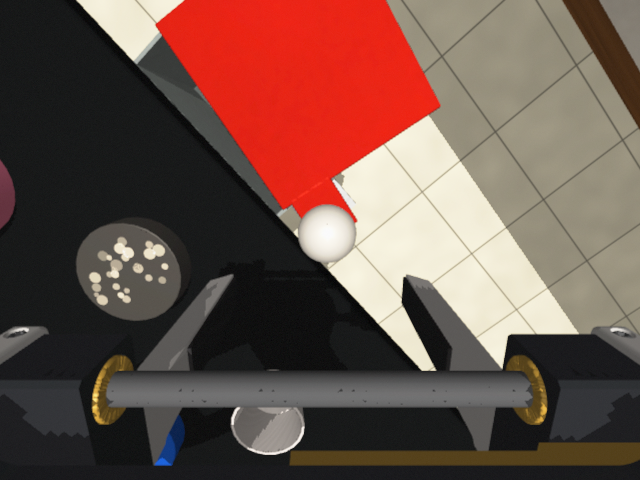

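The wrist view shows the ball at (327,233), 5 px from where I predicted it, and the grey slice at (128,271). Refining both.

```bash
python3 - <<'E'
from h import *
o=robot.get_obs();s=cam("wrist");hsv=cv2.cvtColor(s["image"],40)
w=((hsv[...,1]<40)&(hsv[...,2]>125)).astype(np.uint8)*255
m=np.zeros_like(w);m[202:264,296:358]=w[202:264,296:358]
g=cv2.GaussianBlur(cv2.cvtColor(s["image"],6),(5,5),0)[190:275,285:370]
h=cv2.HoughCircles(g,cv2.HOUGH_GRADIENT,1,200,param1=80,param2=10,minRadius=24,maxRadius=34)
for u,v in [(327,233)]+([(h[0,0,0]+285,h[0,0,1]+190)] if h is not None else []):
    p=ray(s,u,v,.048);d=R.from_euler('xyz',o["ee_rot"]).inv().apply(p-o["tool_pos"]);print(u,v,p,d/.025)
print(ray(s,128,271,.028))
E
```

```text
327 233 [ 0.66468038 -0.10842711  0.048     ] [0.23252917 0.2966139  4.37172151]
321.5 233.5 [ 0.66080495 -0.10559282  0.048     ] [0.2146221  0.10540019 4.37133334]
[ 0.49410493 -0.01439302  0.028     ]
```

>>> servo_tool([
  [0, 0, 0, 0, 0],
  [0, 0, 0, 0, 0],
  [0, 0, 0, 0, 0],
  [0, 0, 0, 0, 0],
])

```text
time: 2.42
tool_pos: [0.655, -0.1071, 0.1563]
ee_rot: [3.14, -0.001, 0.847]
wrist_force: [-0.8, 0.0, 0.3]
width: 0.0937
finger_force: 0.0
```

```bash
python3 - <<'E'
from h import *
o=robot.get_obs();s=cam("wrist");print(o["tool_pos"],o["ee_rot"])
print(proj(s,[.656,-.106,.048]))
x,y=[int(a) for a in proj(s,[.656,-.106,.048])]
c=s["image"][y-60:y+60,x-70:x+70];cv2.imwrite("pics/w2.png",cv2.resize(c,None,fx=5,fy=5));print(x-70,y-60)
E
```

```text
[ 0.65502446 -0.10713914  0.15632477] [ 3.14035754e+00 -5.35512191e-04  8.46749192e-01]
[318.28660419 238.1418047 ]
248 178
```

View pics/w2.png

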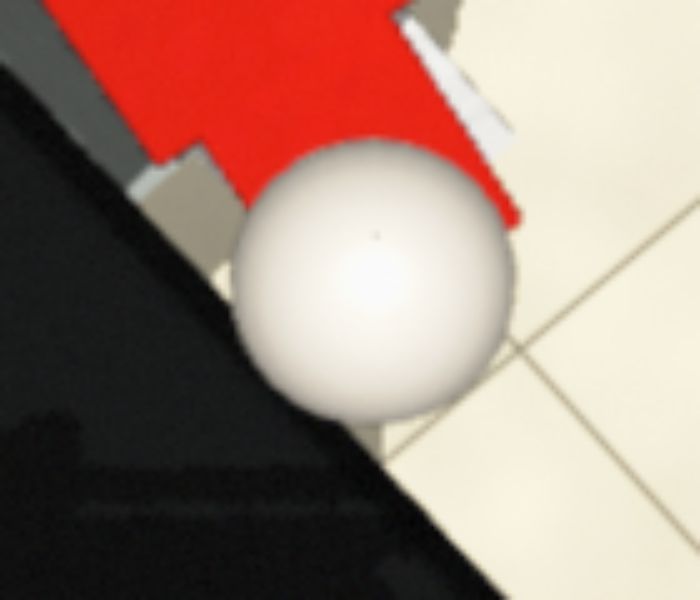

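The close crop shows the ball centre at crop (373,280), pixel (322.6,234), which gives x ≈ 0.661, against 0.656 from the fixed cameras. I use 0.658 and descend.

>>> servo_tool([
  [0.1, 0.1, 1, 0, 0],
  [0.1, 0.1, 2, 0, 0],
  [0.1, 0.1, 3, 0, 0],
  [0.1, 0.1, 4, 0, 0],
  [0.1, 0.1, 5, 0, 0],
  [0.1, 0.1, 5.1, 0, 0],
  [0.1, 0.1, 5.1, 0, 0],
  [0.1, 0.1, 5.1, 0, 0],
  [0.1, 0.1, 5.1, 0, 0],
  [0.1, 0.1, 5.1, 0, 0],
])

```text
time: 3.3
tool_pos: [0.66, -0.1071, 0.0308]
ee_rot: [3.137, -0.002, 0.847]
wrist_force: [0.0, -0.2, 0.0]
width: 0.0939
finger_force: 0.0
```

>>> servo_tool([
  [0, 0, 0, 0, 1],
  [0, 0, 0, 0, 1],
  [0, 0, 0, 0, 1],
  [0, 0, 0, 0, 1],
  [0, 0, 0, 0, 1],
  [0, 0, 0, 0, 1],
  [0, 0, 0, 0, 1],
  [0, 0, 0, 0, 1],
  [0, 0, 0, 0, 1],
  [0, 0, 0, 0, 1],
])

```text
time: 4.13
tool_pos: [0.6587, -0.107, 0.0279]
ee_rot: [3.141, -0.0, 0.847]
wrist_force: [1.8, -0.7, 0.0]
width: 0.0488
finger_force: 30.0
```

>>> servo_tool([
  [0, 0, 0, 0.6, 1],
  [0, 0, 0, 1.2, 1],
  [0, 0, 0, 1.8, 1],
  [0, 0, 0, 2.4, 1],
  [0, 0, 0, 3, 1],
  [0, 0, 0, 3.6, 1],
  [0, 0, 0, 4.2, 1],
  [0, 0, 0, 4.8, 1],
  [0, 0, 0, 5.4, 1],
  [0, 0, 0, 6, 1],
])

```text
time: 4.97
tool_pos: [0.658, -0.1059, 0.0278]
ee_rot: [-3.14, 0.001, 0.216]
wrist_force: [0.8, 1.0, -0.1]
width: 0.0486
finger_force: 30.0
```

```bash
cat >> h.py <<'E'
def plate(n="top",save=None):
    s=cam(n);hsv=cv2.cvtColor(s["image"],40)
    m=((hsv[...,1]>150)&(hsv[...,2]>60)&((hsv[...,0]<8)|(hsv[...,0]>172))).astype(np.uint8)*255
    c=max(cv2.findContours(m,0,1)[0],key=cv2.contourArea)
    c=cv2.approxPolyDP(c,3,True)[:,0]
    q=np.array([ray(s,*x,-.03)[:2] for x in c]);L=np.roll(q,-1,0)-q;l=np.linalg.norm(L,axis=1)
    for a,b,d in zip(q,l,L):
        if b>.06: print(n,a.round(3),"len",b.round(3),"ang",round(float(np.arctan2(d[1],d[0])%(np.pi/2)),3))
    if save: cv2.imwrite(save,s["image"])
E
python3 -c "
from h import *
o=robot.get_obs();print(o['tool_pos'],o['ee_rot'],o['width'],o['wrist_torque'])
plate();plate('scene')"
```

```text
[ 0.65796581 -0.10590426  0.02784948] [-3.14029577e+00  7.33889137e-04  2.16351353e-01] 0.04863404140562438 [ 0.08170284 -0.01426943  0.1134771 ]
top [ 0.93 -0.04] len 0.184 ang 0.797
top [0.799 0.088] len 0.196 ang 0.804
top [ 0.663 -0.053] len 0.086 ang 0.201
top [ 0.758 -0.101] len 0.101 ang 1.379
top [ 0.857 -0.121] len 0.109 ang 0.831
scene [0.803 0.087] len 0.199 ang 0.779
scene [ 0.701 -0.103] len 0.127 ang 0.813
scene [ 0.793 -0.19 ] len 0.203 ang 0.809
scene [ 0.934 -0.043] len 0.184 ang 0.784
```

The turn holds: the plate is at about 0.78 rad. Continuing to the stop.

>>> servo_tool([
  [0, 0, 0, 0.7, 1],
  [0, 0, 0, 1.4, 1],
  [0, 0, 0, 2.1, 1],
  [0, 0, 0, 2.8, 1],
  [0, 0, 0, 3.5, 1],
  [0, 0, 0, 4.2, 1],
  [0, 0, 0, 4.9, 1],
  [0, 0, 0, 5.6, 1],
  [0, 0, 0, 6.2, 1],
  [0, 0, 0, 6.5, 1],
])

```text
time: 5.9
tool_pos: [0.6581, -0.1045, 0.0279]
ee_rot: [-3.139, 0.002, -0.461]
wrist_force: [0.6, 4.0, 0.4]
width: 0.0486
finger_force: 30.0
```

>>> servo_tool([
  [0, 0, 0, 0.2, 1],
  [0, 0, 0, 0.3, 1],
  [0, 0, 0, 0.3, 1],
  [0, 0, 0, 0.3, 1],
])

```text
time: 6.23
tool_pos: [0.6578, -0.1043, 0.0279]
ee_rot: [-3.139, 0.003, -0.489]
wrist_force: [0.1, 5.2, 1.7]
width: 0.0489
finger_force: 30.0
```

```bash
python3 -c "
from h import *
o=robot.get_obs();print(o['tool_pos'],o['ee_rot'],o['width'],o['wrist_torque'],o['joint_positions'])
plate();plate('scene')"
```

```text
[ 0.65776675 -0.1043035   0.02788185] [-3.13945064e+00  3.01739386e-03 -4.89125088e-01] 0.04890041873655679 [0.93735023 0.17197788 0.71772839] [-0.24383751  0.43206004  1.304574    0.00284859  1.40736619  1.81562028]
top [ 0.898 -0.129] len 0.086 ang 0.109
top [ 0.889 -0.044] len 0.096 ang 0.111
top [ 0.793 -0.109] len 0.107 ang 1.386
scene [ 0.695 -0.13 ] len 0.124 ang 0.132
scene [ 0.711 -0.253] len 0.205 ang 0.129
scene [ 0.914 -0.227] len 0.184 ang 0.129
scene [ 0.891 -0.045] len 0.2 ang 0.11
```

The plate is at the 1.45 stop. Releasing, lifting and going behind the slice.

>>> servo_tool([
  [0, 0, 0, 0, 0],
  [0, 0, 0, 0, 0],
  [0, 0, 0, 0, 0],
  [0, 0, 0, 0, 0],
  [0, 0, 0, 0, 0],
  [0, 0, -1.5, 0, 0],
  [0, 0, -3, 0, 0],
  [0, 0, -4.5, 0, 0],
  [0, 0, -5.5, 0, 0],
  [0, 0, -5.5, 0, 0],
])

```text
time: 7.17
tool_pos: [0.6618, -0.108, 0.1746]
ee_rot: [-3.138, -0.015, -0.494]
wrist_force: [1.3, -0.2, 1.4]
width: 0.0944
finger_force: 0.0
```

>>> servo_tool([
  [-1.2, 0.3, 0, -1, 0.36],
  [-2.5, 0.6, 0, -2, 0.36],
  [-3.7, 0.9, 0, -3, 0.36],
  [-5, 1.2, 0, -4, 0.36],
  [-6.2, 1.5, 0, -5, 0.36],
  [-7.5, 1.8, 0, -6, 0.36],
  [-8.7, 2.1, 0, -7, 0.36],
  [-9.9, 2.3, 0, -7.6, 0.36],
  [-9.9, 2.3, 0, -7.6, 0.36],
  [-9.9, 2.3, 0, -7.6, 0.36],
])

```text
time: 8.0
tool_pos: [0.4121, -0.0399, 0.1648]
ee_rot: [3.141, -0.0, 0.302]
wrist_force: [1.0, -0.6, -0.1]
width: 0.0602
finger_force: 0.0
```

```bash
python3 -c "
from h import *
o=robot.get_obs();print(o['tool_pos'],o['ee_rot'],o['width'])
plate('scene')
s=cam('scene');print(proj(s,[.49,-.015,.028]),proj(s,[.615,.029,0]))
cv2.imwrite('pics/s2.png',s['image'][150:420,120:470])"
```

```text
[ 0.41209225 -0.03994198  0.16482956] [ 3.14114163e+00 -1.95100756e-04  3.01867527e-01] 0.06019107557676689
scene [ 0.695 -0.13 ] len 0.124 ang 0.132
scene [ 0.711 -0.253] len 0.205 ang 0.129
scene [ 0.914 -0.227] len 0.184 ang 0.129
scene [ 0.891 -0.045] len 0.2 ang 0.11
[276.72510172 271.4866088 ] [329.69329061 294.26745403]
```

View pics/s2.png

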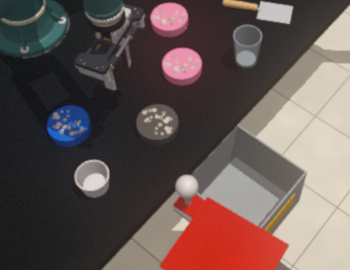

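The scene crop shows the plate clear of the open mouth, the slice at crop (157,123) and the gripper behind it. Descending and then pushing.

>>> servo_tool([
  [0, 0, 1.2, 0, 0.36],
  [0, 0, 2.4, 0, 0.36],
  [0, 0, 3.6, 0, 0.36],
  [0, 0, 4.8, 0, 0.36],
  [0, 0, 5.7, 0, 0.36],
  [0, 0, 6.1, 0, 0.36],
  [0, 0, 6.1, 0, 0.36],
  [0, 0, 6.1, 0, 0.36],
  [0, 0, 6.1, 0, 0.36],
])

```text
time: 8.85
tool_pos: [0.4149, -0.0406, 0.0145]
ee_rot: [3.14, -0.003, 0.302]
wrist_force: [-0.5, 0.8, 0.3]
width: 0.0604
finger_force: 0.0
```

>>> servo_tool([
  [0.3, 0, 0, 0, 0.36],
  [0.6, 0, 0, 0, 0.36],
  [0.9, 0, 0, 0, 0.36],
  [1.2, 0, 0, 0, 0.36],
  [1.5, 0, 0, 0, 0.36],
  [1.8, 0, 0, 0, 0.36],
  [2.1, 0, 0, 0, 0.36],
  [2.4, 0, 0, 0, 0.36],
  [2.7, 0, 0, 0, 0.36],
  [3, 0, 0, 0, 0.36],
])

```text
time: 9.68
tool_pos: [0.4828, -0.0184, 0.0131]
ee_rot: [3.142, 0.007, 0.303]
wrist_force: [-8.2, -2.5, 8.4]
width: 0.0604
finger_force: 5.0
```

```bash
python3 -c "
from h import *
o=robot.get_obs();print(o['tool_pos'],o['ee_rot'],o['width'],o['wrist_force'])
s=cam('top');im=s['image']
hsv=cv2.cvtColor(im,40)
m=((hsv[...,1]<110)&(im.max(2)>38)).astype(np.uint8)*255
m[:200]=0;m[300:]=0;m[:,:335]=0;m[:,425:]=0
m=cv2.morphologyEx(m,3,np.ones((7,7)))
c=max(cv2.findContours(m,0,1)[0],key=cv2.contourArea);print(cv2.boundingRect(c))
cv2.imwrite('pics/p1.png',cv2.resize(im[90:370,200:520],None,fx=2,fy=2))"
```

```text
[ 0.4827528  -0.01835561  0.0131326 ] [3.14156886 0.00703936 0.30291147] 0.060413929107381005 [-8.17903902 -2.47869846  8.38670917]
(335, 200, 90, 100)
```

View pics/p1.png

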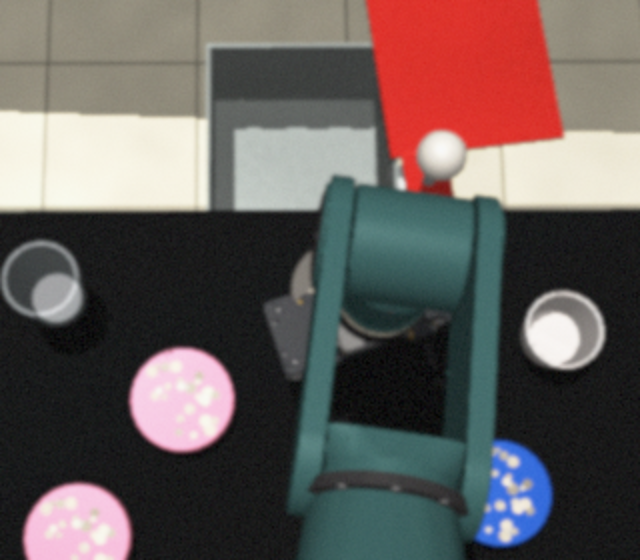

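The slice is moving ahead of the fingers, seen in part at view (300,280). Continuing.

>>> servo_tool([
  [0.3, 0, 0, 0, 0.36],
  [0.7, 0, 0, 0, 0.36],
  [1.1, 0, 0, 0, 0.36],
  [1.5, 0, 0, 0, 0.36],
  [1.9, 0, 0, 0, 0.36],
  [2.2, 0, 0, 0, 0.36],
  [2.5, 0, 0, 0, 0.36],
  [2.8, 0, 0, 0, 0.36],
  [2.8, 0, 0, 0, 0.36],
])

```text
time: 10.48
tool_pos: [0.5517, 0.0031, 0.0131]
ee_rot: [3.141, 0.002, 0.303]
wrist_force: [-3.7, -1.9, 3.3]
width: 0.0599
finger_force: 3.0
```

```bash
python3 -c "
from h import *
o=robot.get_obs();print(o['tool_pos'],o['ee_rot'],o['width'],o['wrist_force'])
s=cam('scene')
a=cv2.resize(s['image'][200:420,180:440],None,fx=1.5,fy=1.5)
w=cam('wrist')['image'];w=cv2.resize(w,(440,330))
cv2.imwrite('pics/p2.png',np.hstack([a[:330,:350],w]))"
```

```text
[0.55171548 0.0031177  0.01306557] [3.14137852e+00 2.10551592e-03 3.02953060e-01] 0.059907800933044916 [-3.66649185 -1.87422151  3.28091373]
```

View pics/p2.png

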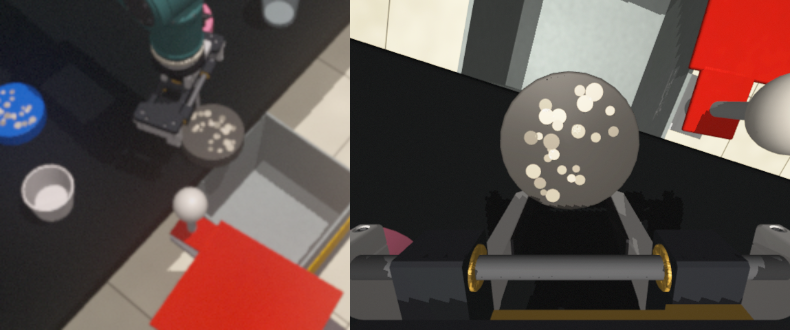

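The slice sits centred in the fingers at the edge, at about view (570,140), and lines up with the mouth. Pushing it over.

>>> servo_tool([
  [0.4, 0, 0, 0, 0.36],
  [0.9, 0, 0, 0, 0.36],
  [1.4, 0, 0, 0, 0.36],
  [1.9, 0, 0, 0, 0.36],
  [2.4, 0, 0, 0, 0.36],
  [2.8, 0, 0, 0, 0.36],
  [3, 0, 0, 0, 0.36],
  [3, 0, 0, 0, 0.36],
  [3, 0, 0, 0, 0.36],
  [3, 0, 0, 0, 0.36],
])

```text
time: 11.42
tool_pos: [0.6227, 0.0254, 0.0127]
ee_rot: [-3.141, 0.0, 0.302]
wrist_force: [0.4, 0.2, 0.1]
width: 0.06
finger_force: 0.0
```

```bash
python3 -c "
from h import *
o=robot.get_obs();print(o['tool_pos'],o['ee_rot'],o['width'],o['wrist_force'])
s=cam('scene')
a=cv2.resize(s['image'][200:420,180:440],None,fx=1.5,fy=1.5)
w=cam('wrist')['image'];w=cv2.resize(w,(440,330))
cv2.imwrite('pics/p3.png',np.hstack([a[:330,:350],w]))"
```

```text
[0.62271943 0.02538746 0.01267277] [-3.14146674e+00  3.73393695e-04  3.02363548e-01] 0.06003941431527316 [0.39542138 0.2416443  0.11053112]
```

View pics/p3.png

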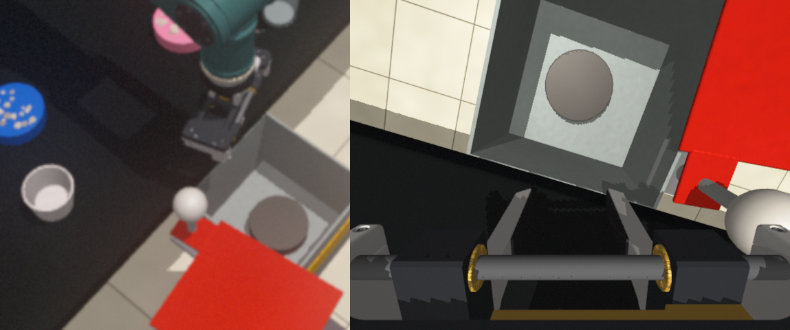

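The slice lies flat inside the bin, at scene view (278,222) and wrist view (579,87). Going back to the knob.

>>> servo_tool([
  [0, 0, -1.5, 0, 0],
  [0, 0, -3, 0, 0],
  [0, 0, -4.5, 0, 0],
  [0, 0, -6, 0, 0],
  [-0.1, 1, -6, 1, 0],
  [-0.1, 2, -6, 2, 0],
  [-0.1, 3, -6, 3, 0],
  [-0.2, 4, -6, 4, 0],
  [-0.2, 5, -6, 5, 0],
  [-0.2, 5.4, -6, 6, 0],
])

```text
time: 12.35
tool_pos: [0.6586, -0.1084, 0.1627]
ee_rot: [3.14, -0.001, -0.334]
wrist_force: [-2.2, -0.4, -0.9]
width: 0.0939
finger_force: 0.0
```

>>> servo_tool([
  [0, 0, 0, 1, 0],
  [0, 0, 0, 1.4, 0],
  [0, 0, 0, 1.4, 0],
  [0, 0, 0, 1.4, 0],
  [0, 0, 0, 1.4, 0],
  [0, 0, 0, 1.4, 0],
  [0, 0, 0, 1.4, 0],
])

```text
time: 12.93
tool_pos: [0.6585, -0.1047, 0.1631]
ee_rot: [3.142, -0.0, -0.472]
wrist_force: [-0.6, 0.4, 0.3]
width: 0.0938
finger_force: 0.0
```

>>> servo_tool([
  [0, 0, 1, 0, 0],
  [0, 0, 2, 0, 0],
  [0, 0, 3, 0, 0],
  [0, 0, 4, 0, 0],
  [0, 0, 5, 0, 0],
  [0, 0, 5.4, 0, 0],
  [0, 0, 5.4, 0, 0],
  [0, 0, 5.4, 0, 0],
  [0, 0, 5.4, 0, 0],
])

```text
time: 13.68
tool_pos: [0.66, -0.1053, 0.0303]
ee_rot: [-3.141, -0.004, -0.472]
wrist_force: [0.4, 0.2, 0.1]
width: 0.0942
finger_force: 0.0
```

>>> servo_tool([
  [0, 0, 0, 0, 1],
  [0, 0, 0, 0, 1],
  [0, 0, 0, 0, 1],
  [0, 0, 0, 0, 1],
  [0, 0, 0, 0, 1],
  [0, 0, 0, 0, 1],
  [0, 0, 0, 0, 1],
  [0, 0, 0, 0, 1],
  [0, 0, 0, 0, 1],
])

```text
time: 14.43
tool_pos: [0.6586, -0.1048, 0.0279]
ee_rot: [-3.141, 0.0, -0.472]
wrist_force: [0.3, -0.3, 0.4]
width: 0.0488
finger_force: 30.0
```

>>> servo_tool([
  [0, 0, 0, -0.6, 1],
  [0, 0, 0, -1.2, 1],
  [0, 0, 0, -1.8, 1],
  [0, 0, 0, -2.4, 1],
  [0, 0, 0, -3, 1],
  [0, 0, 0, -3.6, 1],
  [0, 0, 0, -4.2, 1],
  [0, 0, 0, -4.8, 1],
  [0, 0, 0, -5.4, 1],
  [0, 0, 0, -6, 1],
])

```text
time: 15.27
tool_pos: [0.6585, -0.1058, 0.0279]
ee_rot: [3.14, 0.0, 0.158]
wrist_force: [0.7, -1.3, 0.0]
width: 0.0489
finger_force: 30.0
```

```bash
python3 -c "
from h import *
o=robot.get_obs();print(o['tool_pos'],o['ee_rot'],o['width'],o['wrist_torque'])
plate();plate('scene')"
```

```text
[ 0.65846876 -0.10576271  0.02793189] [3.14040483e+00 3.89855878e-04 1.58155122e-01] 0.048939749399995944 [-0.15732442  0.03074535 -0.16713074]
top [ 0.933 -0.058] len 0.187 ang 0.727
top [0.808 0.081] len 0.187 ang 0.755
top [ 0.672 -0.047] len 0.083 ang 0.13
top [ 0.761 -0.102] len 0.103 ang 1.383
top [ 0.862 -0.121] len 0.094 ang 0.723
scene [0.81  0.082] len 0.205 ang 0.752
scene [ 0.701 -0.103] len 0.126 ang 0.747
scene [ 0.787 -0.196] len 0.206 ang 0.765
scene [ 0.935 -0.053] len 0.185 ang 0.747
```

>>> servo_tool([
  [0, 0, 0, -0.8, 1],
  [0, 0, 0, -1.6, 1],
  [0, 0, 0, -2.4, 1],
  [0, 0, 0, -3.2, 1],
  [0, 0, 0, -4, 1],
  [0, 0, 0, -4.8, 1],
  [0, 0, 0, -5.6, 1],
  [0, 0, 0, -6.4, 1],
  [0, 0, 0, -7, 1],
  [0, 0, 0, -7.4, 1],
])

```text
time: 16.2
tool_pos: [0.6591, -0.1067, 0.028]
ee_rot: [3.139, 0.001, 0.931]
wrist_force: [1.8, -4.3, -1.7]
width: 0.0488
finger_force: 30.0
```

>>> servo_tool([
  [0, 0, 0, -0.3, 1],
  [0, 0, 0, -0.6, 1],
  [0, 0, 0, -0.8, 1],
  [0, 0, 0, -0.9, 1],
  [0, 0, 0, -0.9, 1],
  [0, 0, 0, -0.9, 1],
])

```text
time: 16.7
tool_pos: [0.6588, -0.1076, 0.0279]
ee_rot: [3.139, 0.003, 1.021]
wrist_force: [0.3, -5.8, -1.7]
width: 0.0493
finger_force: 30.0
```

```bash
python3 -c "
from h import *
o=robot.get_obs();print(o['tool_pos'],o['ee_rot'],o['width'],o['wrist_torque'])
plate();plate('scene')"
```

```text
[ 0.65879058 -0.10757363  0.02786838] [3.13879507e+00 3.09601380e-03 1.02121839e+00] 0.04926613378656148 [-1.0963288  -0.30717531 -0.57734007]
top [0.808 0.13 ] len 0.183 ang 0.003
top [0.626 0.129] len 0.2 ang 0.018
top [ 0.688 -0.073] len 0.122 ang 1.556
top [ 0.81  -0.075] len 0.205 ang 0.007
scene [0.627 0.132] len 0.157 ang 0.024
scene [ 0.63  -0.025] len 0.07 ang 1.205
scene [ 0.693 -0.075] len 0.12 ang 0.013
scene [ 0.813 -0.074] len 0.204 ang 0.014
scene [0.81 0.13] len 0.184 ang 1.561
```

The plate is against its closed stop, with the torque up and the edges square to the bench. Releasing and retreating.

>>> servo_tool([
  [0, 0, 0, 0, 0],
  [0, 0, 0, 0, 0],
  [0, 0, 0, 0, 0],
  [0, 0, 0, 0, 0],
  [0, 0, 0, 0, 0],
  [0, 0, -1.5, 0, 0],
  [0, 0, -3, 0, 0],
  [0, 0, -4.5, 0, 0],
  [0, 0, -6, 0, 0],
  [0, 0, -7, 0, 0],
])

```text
time: 17.63
tool_pos: [0.6595, -0.1048, 0.2081]
ee_rot: [3.136, -0.002, 1.025]
wrist_force: [0.6, -0.5, 1.0]
width: 0.0943
finger_force: 0.0
```

>>> servo_tool([
  [-1.5, 0, 0, 0, 0],
  [-3, 0, 0, 0, 0],
  [-4.5, 0, 0, 0, 0],
  [-6, 0, 0, 0, 0],
  [-6, 0, 0, 0, 0],
  [-6, 0, 0, 0, 0],
  [-6, 0, 0, 0, 0],
])

```text
time: 18.22
tool_pos: [0.5809, -0.2328, 0.2031]
ee_rot: [3.142, -0.001, 1.025]
wrist_force: [-0.0, 1.2, 0.1]
width: 0.094
finger_force: 0.0
```

```bash
python3 -c "
from h import *
o=robot.get_obs();print(o['tool_pos'],o['ee_rot'],o['width'])
plate('scene',save='pics/f.png');plate()"
```

```text
[ 0.5808539  -0.23275314  0.2030578 ] [ 3.14158554e+00 -8.09855274e-04  1.02483498e+00] 0.09397601645400597
scene [0.627 0.132] len 0.177 ang 1.568
scene [ 0.69  -0.075] len 0.124 ang 0.009
scene [ 0.813 -0.074] len 0.204 ang 0.014
scene [0.81 0.13] len 0.184 ang 1.561
top [0.808 0.13 ] len 0.183 ang 0.003
top [0.626 0.129] len 0.202 ang 1.567
top [ 0.685 -0.073] len 0.125 ang 1.556
top [ 0.81  -0.075] len 0.205 ang 0.007
```

View pics/f.png

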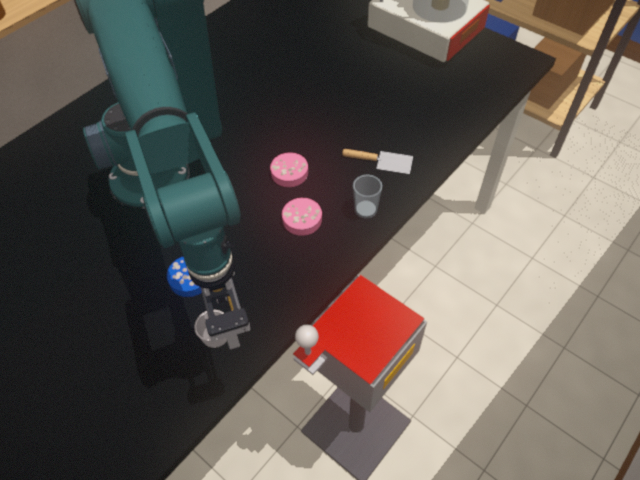

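The scene view shows the plate squarely covering the bin at about (368,330). The tin (212,328), beaker (367,196) and spatula (380,158) are where they started, and the arm is clear.

```bash
python3 -c "
from bench import robot
print(robot.close_job())"
```

```text
the job is handed in; nothing more can be done
None
```

The grey asphalt slice is in the bin and the knob is turned back with the red plate covering the mouth. The tin, beaker and spatula were left alone, and I handed the job in at about 18 s (no verdict was returned).

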